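# Dock the cuvette carrier and set the purge valve two turns open, hand on the handle

## Robot

A 6-joint arm with a two-finger parallel gripper is mounted at the origin on a cart in front of the work surface, level with it; the furniture and walls round the work are solid. World frame = base frame: x ahead of the robot, y to its left, z up, the work surface at z = 0. Lengths are in m, angles in degrees, forces in N, time in s.
With the tool pointing down it reaches from about 0.375 to 0.9 m from the base axis. Payload 3.1 kg.
Tool frame: the origin (TCP) lies at the very end of the fingers, on their centre line; the grasp point (between the pads) lies bot.grip_point_offset behind it (bot.grip_point_offset is the distance from the TCP to the grasp point, in m); z points along the fingers, y is the line along which they close (so a half turn about z gives the same grasp; the last joint's range is limited). The gripper opens to 87 mm and grips with 3 to 60 N. Pads are 19 mm wide; open, the fingers measure 117 mm over their backs; the gripper's body (75 mm by 190 mm) begins 51 mm behind the grasp point.
Start: joints at [-75.602, 30.224, 82.088, -0, 67.689, -10.227], TCP at [0.26, -0.568, 0.223] pointing down, gripper open.
Joint ranges: [-176.69, 176.69], [-43.24, 126.21], [12.49, 139.97], [-82, 262], [0, 151.66], [-163.58, 163.58]. Speed limits (degrees/s): [159.86, 159.86, 180, 180, 180, 180].

## Interface

Orientations are given as a 3x3 rotation matrix whose columns are the frame's x, y, z axes.
In Python, from rig import bot, viewer, ticket gives the robot as it stands.
- The arm moves only by the tool servo_tool, never from a script. Its argument "targets" is a list of rows, each an object with "offset": the shift along the tool's x, y, z in m, a list of three; "dr": the turn, a rotation vector about the tool's x, y, z in degrees, a list of three. In form: [{"offset": [x, y, z], "dr": [ax, ay, az]}, ...]. A call has 1 to 20 rows; each row is the pose to reach, as a shift and turn from the pose commanded when the call began, along the tool's axes at that moment; what a row does not reach only later rows make up. A row lasts 1/12 s, in which the tool goes at most 41.7 mm and 7.16 degrees, less where a joint would pass 70% of its speed; a pose out of reach is approached as far as the arm can. A call with a gripper value outside its range is refused whole. "gripper" is the gripper command: -1 is fully open, 1 is shut, values between are in proportion, set as the call begins (left out, the last holds). The fingers move at their own pace and stop on an object; the grip force is fixed at half the most. Time passes only in rows, so rows that repeat a pose let the fingers close. It gives the time, the measured TCP pose, the force, the opening and the grip force at its end, in the units of the state.
- bot.read_state(): the state, without advancing time (a new reading comes with each control period).
- viewer.capture(name): name is "scene" or "top" or "wrist"; returns a dict with "color" (384x512x3 uint8, red, green, blue), "camera_matrix" (3x3 intrinsics, pixels), "R" (3x3) and "t" (3): a world point X has camera coordinates R X + t. Camera axes: x right, y down, z forward; pixel columns grow to the right and rows downward; lengths in m; the calibration is good to about 2 mm. A picture is of the moment at which its call begins. There is no depth.
- ticket.hand_in(): hands the job in; it is judged then, once.
The state is a dict: "time_s": time; "joint_positions": joint angles; "qvel": joint speeds; "tau": joint torques, N m; "position": TCP position; "tcp_rot": TCP orientation; "force": force on the tool from outside, world axes, zero at the start; "moment": the same for the moment, N m; "opening": opening from 0.0 (shut) to 1.0 (fully open); "grasp_force": force on a finger pad.
Only numpy, scipy, OpenCV 4.12 (cv2) and the standard library are available. Lean on these libraries where they do the work, as an engineer would, in place of code of your own. Each camera call takes 0.05 s, during which the arm holds its last target. There are 200 camera calls.

## Task

Get the cuvette drying rig ready: first push the loose cuvette carrier along the plate until it sits squarely and flush against both fences, then close the valve wheel clockwise until it reaches its stop, and back it off counter-clockwise exactly two full turns. Finish still gripping the upright handle of the wheel, at the two-turn position, with the carrier still against both fences; do not knock the bottle, vial and beaker behind the rig.

Things in the scene. Friction and masses are not known exactly. Their poses are not given: they have to be found in the camera images.
- rig: Fixed drying rig: grey plate 160 x 275 x 10 mm flat on the bench, dock on its right half (-y), valve on its left. Origin on the bench under the plate; x away from the robot, y left, z up. Plate spans x -80..80, y -135..140 mm, top at z 10. Valve axis at x 0, y 90 mm. To the left stands a fixed bench instrument 170 mm tall, its right side at world y -115 mm, its front at x 390: pass over it.
- dock_seat (a point): Where the carrier's centre must lie when flush against both fences: rig x 20, y -45, z 28 mm; axes as the rig's. From this point the far fence's inner face is at x +35 mm (88 mm long), the side fence's at y +35 mm (50 mm long, x -15..+35). Both are low aluminium bars, tops 32 mm over the bench. The dock is open towards -x, -y and above.
- carrier_mid (a point): Centre of the loose cuvette carrier: aluminium block 70 x 70 x 36 mm, about 0.35 kg, on the plate (10 to 46 mm over the bench), with six wells; three clear cuvettes fixed in it reach 66 mm over the bench. Its x axis faces the far fence, y the side fence. Starts 18 to 36 mm short of both seats, turned up to 0.2 rad. A push of 1 to 4 N slides it.
- wheel_hub (a point): Point on the vertical valve axis in the wheel's rim plane, 66 mm over the bench. Dark steel wheel 80 mm across, rim 10 mm thick (61 to 71 mm over the bench, hub nut to 74), three spokes; it does not rise or sink. Its axes turn with it: x points to the handle, whose centre line is 35 mm from the axis.
- handle_mid (a point): Centre of the wheel's upright handle: black plastic cylinder, diameter 18 mm, 50 mm long, 35 mm from the valve axis, from 73 to 123 mm over the bench (this point 98). It spins freely about its own upright axis, so a gripper holding it may keep its yaw while carrying it round the circle.
- handle: The same handle; origin at the centre of its foot, 73 mm over the bench; z up.
- wheel (a joint): Valve wheel angle, rad: 0 = closed, at its hard stop; grows as it opens, counter-clockwise seen from above; 6.283 a turn, so 12.566 is two turns open; travel ends at 20. Starts 2.5 to 5.5 (0.4 to 0.9 turn) open. Even friction of about 3 N at the handle; it stays where it is left.
- green_bottle: Bystander: small white bottle with a green screw cap, 38 mm in diameter, 75 mm tall, loose on the bench behind the rig; origin at its underside's centre.
- vial: Bystander: small sample vial with a white cap, 27 mm in diameter, 52 mm tall, loose on the bench behind the rig; origin at its underside's centre.
- beaker: Bystander: small clear glass beaker, 51 mm in diameter, 68 mm tall, loose on the bench behind the rig; origin at its underside's centre.

How it is judged (in metres and radians):
On the way, in this order (a step that is already met when the one before it is completed fails the run):
1. the carrier sits square and flush against both fences (x of carrier_mid in the frame of dock_seat between -0.003 and 0.003 m and y of carrier_mid in the frame of dock_seat between -0.003 and 0.003 m and z of carrier_mid in the frame of dock_seat below 0.003 m and angle between the x axis of carrier_mid and the x axis of dock_seat, either way round below 0.04 rad), for 0.2 s.
2. the valve wheel is closed, at its stop (value of joint wheel below 0.1 rad), for 0.1 s.
At the end, for the whole second after the job is handed in: The wheel stands two turns (12.566 rad) open from its stop within 0.26 rad (15 degrees) and is still, the fingers grip its handle with more than 2 N, and the carrier's centre is within 3 mm of its seat along each fence and square to within 0.04 rad (all of step 1 and value of joint wheel between 12.306 and 12.826 rad and velocity of joint wheel between -0.1 and 0.1 rad/s and contact force between the fingers and handle above 2 N); the arm keeps its last pose, push and grip.
It fails at once if the green bottle is knocked (distance of green_bottle from where it was at the start of the episode above 0.02 m or angle between green_bottle's own z axis and vertical above 0.4 rad).
It fails at once if the vial is knocked (distance of vial from where it was at the start of the episode above 0.02 m or angle between vial's own z axis and vertical above 0.4 rad).
It fails at once if the beaker is knocked (distance of beaker from where it was at the start of the episode above 0.02 m or angle between beaker's own z axis and vertical above 0.4 rad).
It also fails if it takes over 72 s, if anything falls off the work surface, if the arm or the gripper's body presses on something with over 40 N, if the wrist force passes 120 N, or if a joint passes its speed limit or range.

## Working session

There is one attempt and no reset: what is moved stays moved. The work goes in short steps, Python scripts to look and compute and a tool call to move; the robot and the scene stay as the last step left them, time stands still between calls to the robot, and variables do not carry over. Pictures are saved under pics/ and viewed, at most 10 in all, crops included, and the job is handed in when it is done.

Besides the shell and the picture viewer there is one more tool, called after ">>>" by a JSON object that holds its "fn" and its "kwargs", one argument or row to a line. servo_tool: Moves the arm, as the interface text tells. Its arguments: {"type":"object","properties":{"targets":{"type":"array"},"gripper":{"type":"number"}},"required":["targets"]}

```bash
mkdir -p pics; ls
python3 - <<'E'
from rig import bot, viewer
import cv2, numpy as np
s=bot.read_state(); print(s['time_s'],s['position'],s['tcp_rot'],s['opening'],bot.grip_point_offset)
for n in ['scene','top']:
    c=viewer.capture(n); cv2.imwrite(f'pics/{n}0.png',cv2.resize(c['color'][:,:,::-1],(800,600),interpolation=cv2.INTER_CUBIC)); np.savez(f'{n}0.npz',**c)
    print(n,c['camera_matrix'].tolist(),(-c['R'].T@c['t']).tolist())
E
```

```text
pics
0.0 [ 0.26028008 -0.56743766  0.22158818] [[ 9.09023793e-01  4.16743870e-01 -5.38291438e-04]
 [ 4.16744057e-01 -9.09021550e-01  2.05230031e-03]
 [ 3.65965058e-04 -2.08991957e-03 -9.99997749e-01]] 0.9992018122699686 0.0187
scene [[460.9687915252449, 0.0, 255.11669751960642], [0.0, 460.9687915252449, 187.32778134312872], [0.0, 0.0, 1.0]] [0.1751959441198121, -0.9952888908552766, 0.6090621623550437]
top [[411.2138200164612, 0.0, 252.6230875107757], [0.0, 411.2138200164612, 199.69211166141815], [0.0, 0.0, 1.0]] [0.38917700707553915, -0.36443518636677663, 0.9341680353433334]
```

View pics/top0.png

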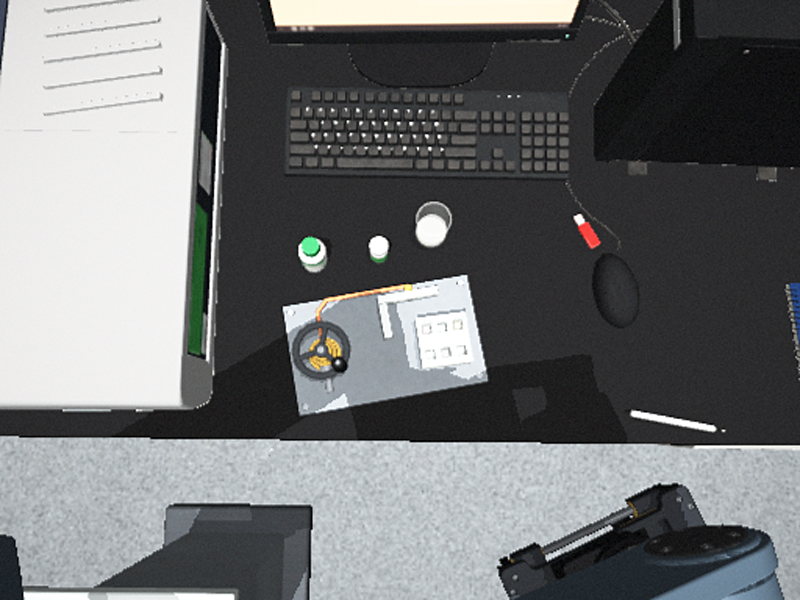

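View pics/scene0.png

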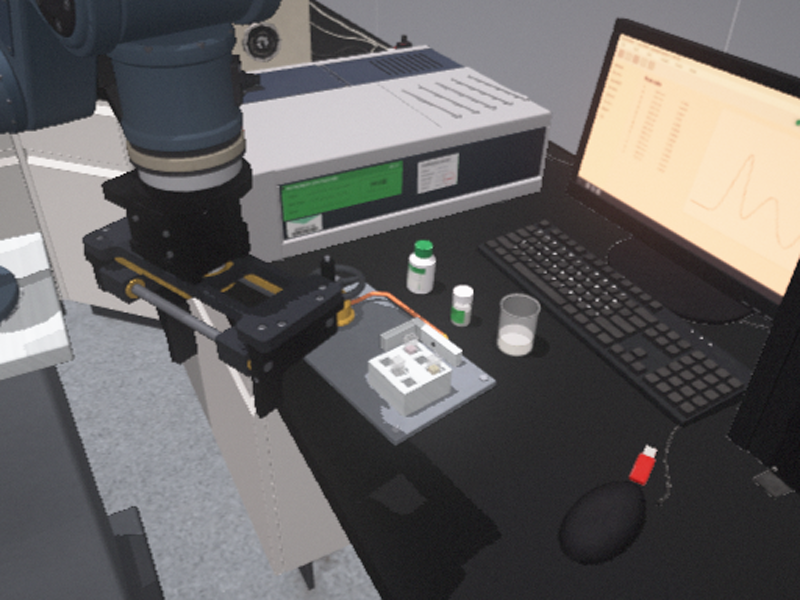

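The top view shows the plate with corners near (283,306), (466,276), (488,381) and (301,415). The wheel is at (321,349), its handle top at (339,364), and the carrier around (443,340), right of the L-shaped fences. The bottle, vial and beaker stand behind the plate at y_px ≈ 220–255. The scene view agrees with this.

```bash
cat > h.py <<'E'
import numpy as np, cv2
def ray(c,uv,z):
    uv=np.atleast_2d(np.asarray(uv,float)); K,R,t=c['camera_matrix'],c['R'],c['t']
    d=np.c_[uv,np.ones(len(uv))]@np.linalg.inv(K).T@R; o=-R.T@t
    return o+d*((z-o[2])/d[:,2])[:,None]
def proj(c,X):
    p=(np.atleast_2d(X)@c['R'].T+c['t'])@c['camera_matrix'].T; return p[:,:2]/p[:,2:]
def rect(c,mask,z):
    k=max(cv2.findContours(mask,cv2.RETR_EXTERNAL,cv2.CHAIN_APPROX_NONE)[0],key=cv2.contourArea)
    w=ray(c,k[:,0],z)[:,:2]*1000
    return cv2.minAreaRect(w.astype(np.float32))
E
python3 - <<'E'
from h import *
c=dict(np.load('top0.npz')); im=c['color']; g=cv2.cvtColor(im,cv2.COLOR_RGB2GRAY)
roi=np.zeros_like(g); roi[174:270,178:316]=255
m=((g>70)&(roi>0)).astype(np.uint8)*255
m=cv2.morphologyEx(m,cv2.MORPH_OPEN,np.ones((3,3)))
print('plate',rect(c,m,.010))
r2=np.zeros_like(g); r2[190:240,260:306]=255
for t in(215,230,245):
    w=((im.min(2)>t)&(r2>0)).astype(np.uint8)*255
    w=cv2.morphologyEx(w,cv2.MORPH_CLOSE,np.ones((7,7)))
    print('car',t,rect(c,w,.046))
u,v=339/1.5625,365/1.5625
print('handle',ray(c,(u,v),.123),'hub',ray(c,(321/1.5625,349/1.5625),.071))
crop=im[165:275,170:320,::-1]; crop=cv2.resize(crop,None,fx=5,fy=5,interpolation=cv2.INTER_NEAREST)
cv2.imwrite('pics/crop0.png',crop)
E
```

```text
plate ((497.91925048828125, -362.17523193359375), (162.8260040283203, 275.82232666015625), 11.104301452636719)
car 215 ((505.9742431640625, -441.61383056640625), (107.77604675292969, 98.3575439453125), 0.5079333186149597)
car 230 ((505.86566162109375, -441.6300964355469), (107.68212127685547, 98.4025650024414), 0.7364056706428528)
car 245 ((509.0225830078125, -449.21044921875), (86.34347534179688, 82.65275573730469), 9.0397367477417)
handle [[ 0.45552653 -0.30552548  0.123     ]] hub [[ 0.48100736 -0.27697712  0.071     ]]
```

View pics/crop0.png

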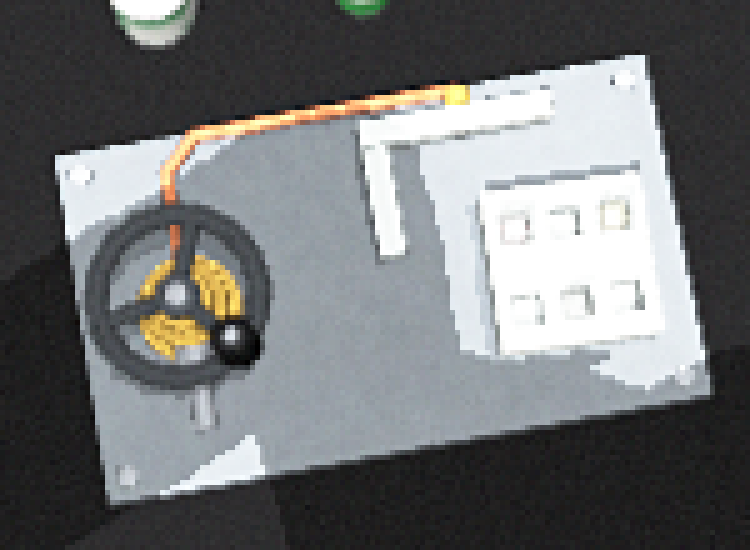

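Crop: the carrier's top face has corners at about (482,190), (640,172), (664,333) and (503,355). The hub is at (176,294) and the handle top at (238,341). The fences form an L with its inner corner near (390,143).

```bash
cat >> h.py <<'E'
YAW=np.deg2rad(11.1); cy,sy=np.cos(YAW),np.sin(YAW); RR=np.array([[cy,-sy],[sy,cy]])
O=np.array([.49792,-.36218])-RR@[0,.0025]
def w2r(p): return (np.atleast_2d(p)[:,:2]-O)@RR
def r2w(p): return np.atleast_2d(p)@RR.T+O
E
python3 - <<'E'
from h import *
np.set_printoptions(precision=4,suppress=True)
c=dict(np.load('top0.npz'));print(c['R'].tolist())
f=lambda p:np.array(p)/5+[170,165]-.5
q=f([(482,190),(640,172),(664,333),(503,355)])
w=w2r(ray(c,q,.046)); print(w*1000); print(np.linalg.norm(np.roll(w,-1,0)-w,axis=1)*1000)
print('fence far/side tops',w2r(ray(c,f([(550,118),(390,143),(405,250)]),.032))*1000)
print('hub',w2r(ray(c,f([(176,294)]),.074))*1000,'handle',w2r(ray(c,f([(236,338)]),.123))*1000)
g=cv2.cvtColor(c['color'],cv2.COLOR_RGB2GRAY)
print(g[195:242:1,285]); print(g[218,262:310]);
print('seat',r2w([.02,-.045]), 'O',O)
for n,p,z in[('bottle',(311,245),.075),('vial',(378,241),.052),('beaker',(434,218),.068)]: print(n,w2r(ray(c,np.array(p)/1.5625,z))*1000,ray(c,np.array(p)/1.5625,z))
E
```

```text
[[0.011808148608342745, -0.9998180469222331, 0.014981344233916663], [-0.9863486191718753, -0.014107434833692454, -0.1640651752814964], [0.16424667145540056, -0.012839522227284543, -0.9863357326918645]]
[[  24.4517  -46.0616]
 [  19.9218 -115.8118]
 [ -51.2774 -112.0153]
 [ -48.0839  -41.5586]]
[69.8971 71.3003 70.5291 72.6753]
fence far/side tops [[ 53.1394 -83.1463]
 [ 54.711  -10.6789]
 [  6.2137  -8.601 ]]
hub [[-0.162  90.6318]] handle [[-27.6851  66.2663]]
[237 236 237 241 183 155 255 255 255 255 255 235 183 150 162 182 128 255
 255 255 255 255 255 255 255 254 248 230 210 252 253 252 252 240 255 255
 255 255 248 182 155 157 157 158 155 159 155]
[233 236 237 215 215 141 255 255 255 255 255 255 255 255 255 255 255 255
 255 255 255 255 255 255 255 255 255 255 255 255 255 255 255 255 255 255
 255 255 251 235 236 236 237 238 249 118  46  47]
seat [[ 0.5267 -0.4049]] O [ 0.4984 -0.3646]
bottle [[143.674   79.2182]] [[ 0.6241 -0.2592  0.075 ]]
vial [[139.3982 -13.4634]] [[ 0.6378 -0.351   0.052 ]]
beaker [[153.832 -95.984]] [[ 0.6678 -0.4292  0.068 ]]
```

>>> {"fn": "servo_tool", "kwargs": {
  "targets": [
    {"offset": [0.02, -0.001, 0.005], "dr": [0, 0, -6]},
    {"offset": [0.045, -0.002, 0.012], "dr": [0, 0, -13]},
    {"offset": [0.07, -0.003, 0.02], "dr": [0, 0, -20]},
    {"offset": [0.095, -0.004, 0.028], "dr": [0, 0, -27]},
    {"offset": [0.12, -0.005, 0.036], "dr": [0, 0, -34]},
    {"offset": [0.145, -0.006, 0.044], "dr": [0, 0, -41]},
    {"offset": [0.17, -0.007, 0.052], "dr": [0, 0, -48]},
    {"offset": [0.195, -0.008, 0.06], "dr": [0, 0, -55]},
    {"offset": [0.22, -0.0095, 0.068], "dr": [0, 0, -62]},
    {"offset": [0.245, -0.011, 0.075], "dr": [0, 0, -69]},
    {"offset": [0.26, -0.0115, 0.08], "dr": [0, 0, -74]},
    {"offset": [0.2692, -0.0116, 0.08], "dr": [0, 0, -76.5]},
    {"offset": [0.2692, -0.0116, 0.08], "dr": [0, 0, -76.5]},
    {"offset": [0.2692, -0.0116, 0.08], "dr": [0, 0, -76.5]}
  ],
  "gripper": -1
}}

```text
time_s: 1.27
position: [0.5004, -0.4449, 0.142]
tcp_rot: [[-0.193, 0.981, -0.001], [0.981, 0.193, 0.001], [0.001, -0.001, -1.0]]
force: [-0.2, 0.3, -0.8]
opening: 1.001
grasp_force: 0.0
```

```bash
cat > st.py <<'E'
from h import *
from rig import bot
np.set_printoptions(precision=4,suppress=True)
s=bot.read_state(); R=np.array(s['tcp_rot'])
F=np.array(s['force']); F[:2]=F[:2]@RR
print('t',s['time_s'],'tcp rig',w2r(np.array(s['position'])[None])[0]*1000,'z',s['position'][2]*1000,'yaw of y rel rig',np.rad2deg(np.arctan2(R[1,1],R[0,1])-YAW),'tilt',R[:,2],'Frig',F,'open',s['opening'],'grip',s['grasp_force'],'q',s['joint_positions'])
E
python3 st.py
python3 - <<'E'
from rig import viewer
import cv2,numpy as np
c=viewer.capture('wrist'); np.savez('wrist1.npz',**c)
cv2.imwrite('pics/wrist1.png',c['color'][:,:,::-1])
E
```

```text
t 1.2667 tcp rig [-13.5326 -79.1484] z 141.98048941219122 yaw of y rel rig 0.026436788180676542 tilt [-0.0009  0.0006 -1.    ] Frig [-0.0966  0.3015 -0.8246] open 1.0008833779284094 grip 0.0 q [-51.1754  38.818   79.2322  -0.0242  62.0087 -62.2905]
```

View pics/wrist1.png

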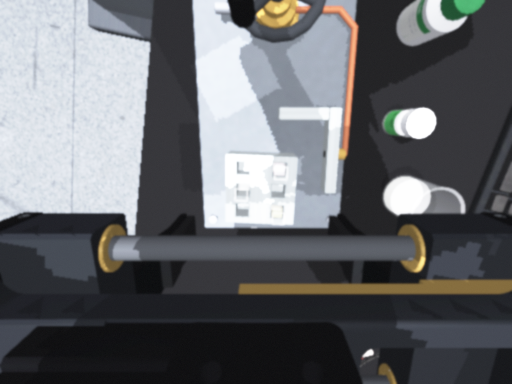

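The wrist image shows the carrier centred between the fingers (columns 227–298) under the gripper. The fences are at (283–340,110) and (330,150), the bottle at (430,20), the vial at (410,123) and the beaker at (415,200). Next I lower the open gripper over the carrier and close it.

Run:
```python
from h import *
c=dict(np.load('wrist1.npz')); print(w2r(ray(c,[(226,190),(296,190),(227,152),(298,157)],.046))*1000)
```

```text
[[-49.56976113 -77.17972331]
 [ 21.07387798 -77.06856905]
 [-47.3608694  -38.98967633]
 [ 21.89211625 -43.75684025]]
```

>>> {"fn": "servo_tool", "kwargs": {
  "targets": [
    {"offset": [0, 0, 0.015], "dr": [0, 0, 0]},
    {"offset": [0, 0, 0.035], "dr": [0, 0, 0]},
    {"offset": [0, 0, 0.055], "dr": [0, 0, 0]},
    {"offset": [0, 0, 0.075], "dr": [0, 0, 0]},
    {"offset": [0, 0, 0.09], "dr": [0, 0, 0]},
    {"offset": [0, 0, 0.1], "dr": [0, 0, 0]},
    {"offset": [0, 0, 0.106], "dr": [0, 0, 0]},
    {"offset": [0, 0, 0.106], "dr": [0, 0, 0]},
    {"offset": [0, 0, 0.106], "dr": [0, 0, 0]}
  ]
}}

```text
time_s: 2.07
position: [0.5002, -0.446, 0.037]
tcp_rot: [[-0.192, 0.981, 0.0], [0.981, 0.192, -0.001], [-0.001, 0.0, -1.0]]
force: [-0.7, -0.0, 0.9]
opening: 0.999
grasp_force: 0.0
```

>>> {"fn": "servo_tool", "kwargs": {
  "targets": [
    {"offset": [0, 0, 0.001], "dr": [0, 0, 0]},
    {"offset": [0, 0, 0.001], "dr": [0, 0, 0]},
    {"offset": [0, 0, 0.001], "dr": [0, 0, 0]},
    {"offset": [0, 0, 0.001], "dr": [0, 0, 0]},
    {"offset": [0, 0, 0.001], "dr": [0, 0, 0]},
    {"offset": [0, 0, 0.001], "dr": [0, 0, 0]},
    {"offset": [0, 0, 0.001], "dr": [0, 0, 0]},
    {"offset": [0, 0, 0.001], "dr": [0, 0, 0]}
  ],
  "gripper": 1
}}

```text
time_s: 2.73
position: [0.5003, -0.4458, 0.0364]
tcp_rot: [[-0.193, 0.981, 0.0], [0.981, 0.193, -0.001], [-0.001, -0.0, -1.0]]
force: [-1.9, 0.4, 5.7]
opening: 0.8
grasp_force: 29.8
```

```bash
python3 st.py
```

```text
t 2.7333 tcp rig [-13.7419 -80.0607] z 36.41486356655034 yaw of y rel rig 0.04890517046611789 tilt [ 0.0001 -0.001  -1.    ] Frig [-1.788   0.7169  5.666 ] open 0.7998993542271562 grip 29.81238216161728 q [-51.2226  46.741   82.2838  -0.0434  50.9282 -62.3441]
```

>>> {"fn": "servo_tool", "kwargs": {
  "targets": [
    {"offset": [0, 0.005, 0], "dr": [0, 0, 0]},
    {"offset": [0, 0.012, 0], "dr": [0, 0, 0]},
    {"offset": [0, 0.02, 0], "dr": [0, 0, 0]},
    {"offset": [0.005, 0.028, 0], "dr": [0, 0, 0]},
    {"offset": [0.012, 0.03, 0], "dr": [0, 0, 0]},
    {"offset": [0.02, 0.031, 0], "dr": [0, 0, 0]},
    {"offset": [0.026, 0.031, 0], "dr": [0, 0, 0]},
    {"offset": [0.029, 0.031, 0], "dr": [0, 0, 0]},
    {"offset": [0.03, 0.031, 0], "dr": [0, 0, 0]},
    {"offset": [0.03, 0.031, 0], "dr": [0, 0, 0]}
  ]
}}

```text
time_s: 3.57
position: [0.5252, -0.4113, 0.0364]
tcp_rot: [[-0.194, 0.981, 0.001], [0.981, 0.194, -0.004], [-0.004, 0.0, -1.0]]
force: [-3.0, -4.8, 4.9]
opening: 0.799
grasp_force: 29.8
```

```bash
python3 st.py
```

```text
t 3.5667 tcp rig [ 17.3218 -50.9276] z 36.382091752853604 yaw of y rel rig 0.11512414825253771 tilt [ 0.001  -0.0039 -1.    ] Frig [-3.8453 -4.1642  4.9221] open 0.7994386957233159 grip 29.766855239868164 q [-47.5916  46.5259  82.9053  -0.141   50.364  -58.717 ]
```

Now creep +x until the force rises against the far fence.

>>> {"fn": "servo_tool", "kwargs": {
  "targets": [
    {"offset": [0, 0.001, 0], "dr": [0, 0, 0]},
    {"offset": [0, 0.002, 0], "dr": [0, 0, 0]},
    {"offset": [0, 0.003, 0], "dr": [0, 0, 0]},
    {"offset": [0, 0.0035, 0], "dr": [0, 0, 0]},
    {"offset": [0, 0.0035, 0], "dr": [0, 0, 0]}
  ]
}}

```text
time_s: 3.98
position: [0.5254, -0.4112, 0.0365]
tcp_rot: [[-0.195, 0.981, -0.005], [0.981, 0.195, -0.003], [-0.002, -0.006, -1.0]]
force: [-11.4, -7.0, 8.3]
opening: 0.802
grasp_force: 29.8
```

```bash
python3 st.py
```

```text
t 3.9833 tcp rig [ 17.5463 -50.9153] z 36.5071851490416 yaw of y rel rig 0.16187026408961053 tilt [-0.0051 -0.0031 -1.    ] Frig [-12.513   -4.6437   8.2904] open 0.8022609234147374 grip 29.76311892271042 q [-47.4701  46.616   82.6181  -0.43    50.8344 -58.4605]
```

>>> {"fn": "servo_tool", "kwargs": {
  "targets": [
    {"offset": [0.001, 0, 0], "dr": [0, 0, 0]},
    {"offset": [0.002, 0, 0], "dr": [0, 0, 0]},
    {"offset": [0.003, 0, 0], "dr": [0, 0, 0]},
    {"offset": [0.004, 0, 0], "dr": [0, 0, 0]},
    {"offset": [0.004, 0, 0], "dr": [0, 0, 0]}
  ]
}}

```text
time_s: 4.4
position: [0.5252, -0.4099, 0.0365]
tcp_rot: [[-0.195, 0.981, -0.003], [0.981, 0.195, -0.008], [-0.007, -0.005, -1.0]]
force: [-10.7, -12.0, 5.4]
opening: 0.801
grasp_force: 29.8
```

```bash
python3 st.py
```

```text
t 4.4 tcp rig [ 17.5542 -49.5757] z 36.53988506302885 yaw of y rel rig 0.17089092261274677 tilt [-0.003  -0.0079 -1.    ] Frig [-12.8609  -9.7548   5.4047] open 0.8012816494894126 grip 29.770249128341675 q [-47.3618  46.4778  83.0054  -0.5642  50.3033 -58.274 ]
```

>>> {"fn": "servo_tool", "kwargs": {
  "targets": [
    {"offset": [0.001, 0, 0], "dr": [0, 0, 0]},
    {"offset": [0.002, 0, 0], "dr": [0, 0, 0]},
    {"offset": [0.003, 0, 0], "dr": [0, 0, 0]},
    {"offset": [0.003, 0, 0], "dr": [0, 0, 0]},
    {"offset": [0.003, 0, 0], "dr": [0, 0, 0]}
  ]
}}

```text
time_s: 4.82
position: [0.5247, -0.4071, 0.0366]
tcp_rot: [[-0.195, 0.981, -0.003], [0.981, 0.195, -0.008], [-0.007, -0.004, -1.0]]
force: [-10.3, -11.2, 6.4]
opening: 0.798
grasp_force: 29.8
```

```bash
python3 st.py
python3 - <<'E'
from rig import viewer
import cv2,numpy as np
o=[]
for n,(a,b,x,y) in dict(scene=(190,300,190,330),wrist=(80,240,170,370)).items():
    c=viewer.capture(n); np.savez(n+'2.npz',**c); o.append(cv2.resize(c['color'][a:b,x:y,::-1],(400*1,600//2 if 0 else 320),interpolation=cv2.INTER_CUBIC))
cv2.imwrite('pics/p2.png',np.hstack(o))
E
```

```text
t 4.8167 tcp rig [ 17.6009 -46.6861] z 36.55616396721792 yaw of y rel rig 0.16555661389195017 tilt [-0.0029 -0.0079 -1.    ] Frig [-12.2922  -9.0429   6.4034] open 0.7977937424198848 grip 29.77121114730835 q [-47.2282  46.3543  83.3544  -0.5602  50.0741 -58.1359]
```

View pics/p2.png

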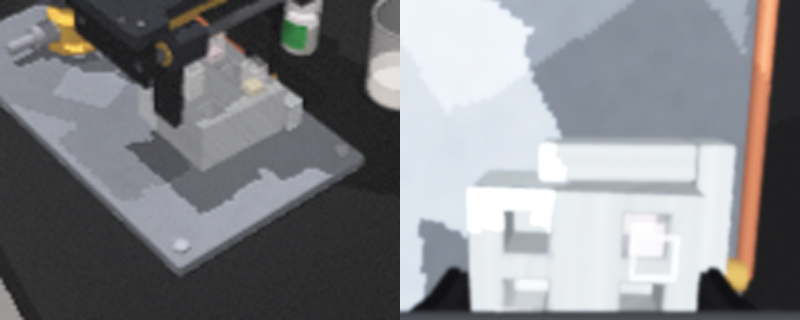

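The pictures show the carrier against the far fence at right, and its +y face close to the side fence bar (rows 140–185). The force is steady, so it is still sliding. I'll push further.

>>> {"fn": "servo_tool", "kwargs": {
  "targets": [
    {"offset": [0.001, 0, 0], "dr": [0, 0, 0]},
    {"offset": [0.002, 0, 0], "dr": [0, 0, 0]},
    {"offset": [0.003, 0, 0], "dr": [0, 0, 0]},
    {"offset": [0.004, 0, 0], "dr": [0, 0, 0]},
    {"offset": [0.004, 0, 0], "dr": [0, 0, 0]}
  ]
}}

```text
time_s: 5.33
position: [0.5247, -0.4065, 0.037]
tcp_rot: [[-0.197, 0.98, -0.001], [0.98, 0.197, -0.015], [-0.014, -0.004, -1.0]]
force: [-9.4, -16.6, 3.6]
opening: 0.803
grasp_force: 29.7
```

```bash
python3 st.py
```

```text
t 5.3333 tcp rig [ 17.7458 -46.1395] z 36.98173680439842 yaw of y rel rig 0.28456105605012216 tilt [-0.0007 -0.0146 -0.9999] Frig [-12.4529 -14.483    3.6228] open 0.8025309744895129 grip 29.674701690673828 q [-47.1134  46.2033  83.6856  -0.7871  49.5271 -57.9915]
```

>>> {"fn": "servo_tool", "kwargs": {
  "targets": [
    {"offset": [-0.001, -0.001, 0], "dr": [0, 0, 0]},
    {"offset": [-0.002, -0.002, 0], "dr": [0, 0, 0]},
    {"offset": [-0.002, -0.002, 0], "dr": [0, 0, 0]}
  ]
}}

```text
time_s: 5.58
position: [0.5245, -0.4067, 0.0366]
tcp_rot: [[-0.196, 0.981, 0.002], [0.981, 0.196, -0.011], [-0.011, -0.0, -1.0]]
force: [-4.9, -12.4, 2.5]
opening: 0.799
grasp_force: 29.7
```

>>> {"fn": "servo_tool", "kwargs": {
  "targets": [
    {"offset": [0, 0, 0], "dr": [0, 0, 0]},
    {"offset": [0, 0, 0], "dr": [0, 0, 0]},
    {"offset": [0, 0, 0], "dr": [0, 0, 0]},
    {"offset": [0, 0, 0], "dr": [0, 0, 0]},
    {"offset": [0, 0, 0], "dr": [0, 0, 0]},
    {"offset": [0, 0, 0], "dr": [0, 0, 0]}
  ],
  "gripper": -1
}}

```text
time_s: 6.08
position: [0.5248, -0.3999, 0.0352]
tcp_rot: [[-0.194, 0.981, -0.0], [0.981, 0.194, 0.001], [0.001, -0.0, -1.0]]
force: [-0.2, 0.6, -0.3]
opening: 0.999
grasp_force: 0.0
```

```bash
python3 st.py
```

```text
t 6.0833 tcp rig [ 19.1328 -39.7317] z 35.20256153892103 yaw of y rel rig 0.05911476108619324 tilt [-0.0004  0.0009 -1.    ] Frig [-0.0533  0.6536 -0.318 ] open 0.9990284978678509 grip 0.0 q [-47.0035  46.2873  83.8858   0.0284  49.8807 -58.1809]
```

>>> {"fn": "servo_tool", "kwargs": {
  "targets": [
    {"offset": [0, 0, -0.01], "dr": [0, 0, 0]},
    {"offset": [0, 0, -0.03], "dr": [0, 0, 0]},
    {"offset": [0, 0, -0.055], "dr": [0, 0, 0]},
    {"offset": [0, 0, -0.085], "dr": [0, 0, 0]},
    {"offset": [0, 0, -0.11], "dr": [0, 0, 0]},
    {"offset": [0, -0.02, -0.13], "dr": [0, 0, 0]},
    {"offset": [-0.02, -0.05, -0.145], "dr": [0, 0, 0]},
    {"offset": [-0.04, -0.08, -0.15], "dr": [0, 0, 0]},
    {"offset": [-0.05, -0.1, -0.15], "dr": [0, 0, 0]},
    {"offset": [-0.05, -0.1, -0.15], "dr": [0, 0, 0]}
  ]
}}

```text
time_s: 6.92
position: [0.4332, -0.4728, 0.1874]
tcp_rot: [[-0.189, 0.982, 0.0], [0.982, 0.189, -0.004], [-0.004, -0.001, -1.0]]
force: [0.1, 0.0, 0.2]
opening: 1.001
grasp_force: 0.0
```

```bash
python3 st.py
python3 - <<'E'
from rig import viewer
import cv2,numpy as np
o=[]
for n,(a,b,x,y) in dict(top=(165,275,170,320),wrist=(0,384,0,512)).items():
    c=viewer.capture(n); np.savez(n+'3.npz',**c); o.append(cv2.resize(c['color'][a:b,x:y,::-1],(400 if n=='wrist' else 400,300),interpolation=cv2.INTER_CUBIC))
cv2.imwrite('pics/p3.png',np.hstack(o))
E
```

```text
t 6.9167 tcp rig [-84.8344 -93.6294] z 187.4292325634406 yaw of y rel rig -0.21728427859315488 tilt [ 0.     -0.0037 -1.    ] Frig [0.1343 0.0037 0.2235] open 1.0007573113555432 grip 0.0 q [-57.4203  33.6316  81.7316  -0.1242  64.4567 -68.2497]
```

View pics/p3.png

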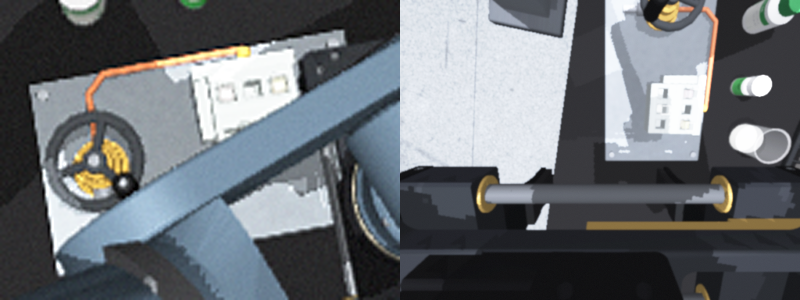

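The carrier sits in the fence corner at about (245,95) in the top view, and the wheel and bystanders look untouched. I'll enlarge the wrist view to check the gaps.

Run:
```python
import cv2,numpy as np
c=np.load('wrist3.npz')['color'][0:180,240:410,::-1]
d=np.load('top3.npz')['color'][175:225,235:295,::-1]
a=cv2.resize(c,None,fx=3.2,fy=3.2,interpolation=cv2.INTER_CUBIC)[:576]
b=cv2.resize(d,(240,200),interpolation=cv2.INTER_CUBIC); b=cv2.copyMakeBorder(b,0,576-200,0,0,cv2.BORDER_CONSTANT)
cv2.imwrite('pics/p3b.png',np.hstack([a,b]))
```

```text
(no output)
```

View pics/p3b.png

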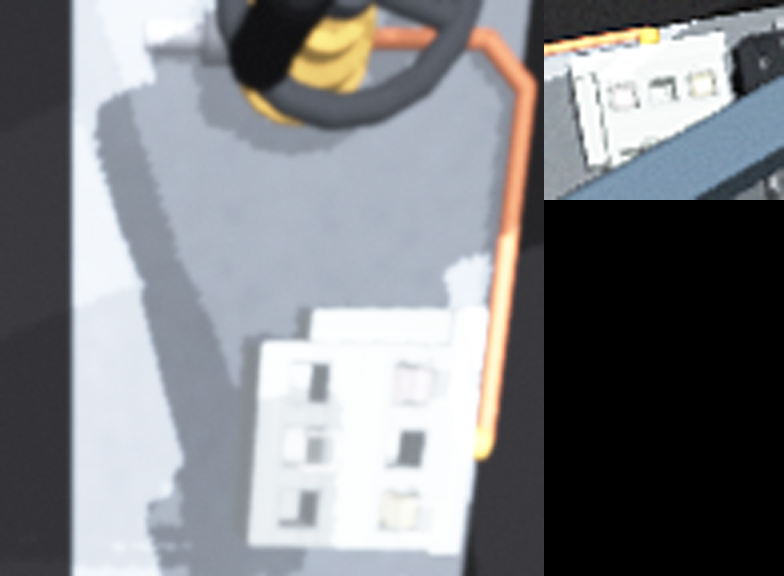

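Run:
```python
from h import *
np.set_printoptions(precision=1,suppress=True)
c=dict(np.load('wrist3.npz')); f=lambda p:np.array(p)/3.2+[240,0]-.34
print('carrier left-top,left-bot',w2r(ray(c,f([(262,342),(250,545)]),.046))*1000)
print('fence tops side-bar end, outer corner',w2r(ray(c,f([(310,311),(488,308)]),.032))*1000)
print('plate left edge',w2r(ray(c,f([(72,100),(72,400)]),.01))*1000)
t=dict(np.load('top3.npz')); g=lambda p:np.array(p)/4+[235,175]-.4
print('top: side bar -x end outer/inner, carrier corner',w2r(ray(t,g([(585-544,165),(600-544,163)]),.032))*1000)
g=t['color'].min(2)
print(g[190:215:4,240:262])
```

```text
carrier left-top,left-bot [[-17.2  -7.6]
 [-17.7 -77.9]]
fence tops side-bar end, outer corner [[ 2.3  3.5]
 [65.3  4.4]]
plate left edge [[-81.9  77. ]
 [-82.1 -27.2]]
top: side bar -x end outer/inner, carrier corner [[ 5.5  4.2]
 [ 5.1 -4.1]]
[[226 239 255 255 255 255 255 253 253 248 249 248 255 255 253 252 252 254
  255 255 250 249]
 [146 110 200 187 206 245 251 161 234 254 252 252 252 254 255 255 255 252
  248 248 244 244]
 [153 119  84 249 246 244 249 255 127 248 246 225 228 255 254 255 255 182
  239 248 248 236]
 [150 156 113 124 254 247 246 249 255 205 243 241 217 220 234 229 238 244
  241 247 247 246]
 [151 151 153 110 213 249 246 247 253 181 234 248 249 248 248 248 248 247
  247 247 248 247]
 [148 147 146 137 103 255 251 247 249 230 166 250 248 248 249 249 249 250
  251 234 216 217]
 [146 150 152 148 146  84 255 251 249 252 232 185 248 253 239 255 194 118
  107 114 120 126]]
```

The carrier is square to within 0.01 rad, and against the plate edge reference its near face reads x ≈ −15.3 where −15 is expected, so it is seated. Next is the handle.

>>> {"fn": "servo_tool", "kwargs": {
  "targets": [
    {"offset": [0.015, 0.006, 0], "dr": [0, 0, 0]},
    {"offset": [0.035, 0.013, 0], "dr": [0, 0, 0]},
    {"offset": [0.06, 0.021, 0], "dr": [0, 0, 0]},
    {"offset": [0.085, 0.03, 0], "dr": [0, 0, 0]},
    {"offset": [0.11, 0.038, 0], "dr": [0, 0, 0]},
    {"offset": [0.135, 0.046, 0], "dr": [0, 0, 0]},
    {"offset": [0.15, 0.051, 0], "dr": [0, 0, 0]},
    {"offset": [0.156, 0.053, 0], "dr": [0, 0, 0]},
    {"offset": [0.156, 0.053, 0], "dr": [0, 0, 0]},
    {"offset": [0.156, 0.053, 0], "dr": [0, 0, 0]},
    {"offset": [0.156, 0.053, 0], "dr": [0, 0, 0]}
  ]
}}

```text
time_s: 7.93
position: [0.4586, -0.3073, 0.1857]
tcp_rot: [[-0.193, 0.981, 0.001], [0.981, 0.193, -0.001], [-0.001, 0.001, -1.0]]
force: [-0.3, 0.3, 0.2]
opening: 0.998
grasp_force: 0.0
```

```bash
python3 st.py
python3 - <<'E'
from rig import viewer
import cv2,numpy as np
o=[]
for n in ['wrist','scene']:
    c=viewer.capture(n); np.savez(n+'4.npz',**c); o.append(cv2.resize(c['color'][:,:,::-1],(400,300),interpolation=cv2.INTER_AREA))
cv2.imwrite('pics/p4.png',np.hstack(o))
E
```

```text
t 7.9333 tcp rig [-28.0012  63.8926] z 185.6962090823993 yaw of y rel rig 0.001720517183364566 tilt [ 0.0008 -0.0014 -1.    ] Frig [-0.227   0.3027  0.1555] open 0.9980878193762407 grip 0.0 q [-45.4134  27.3218  94.9138  -0.0248  57.6754 -56.5019]
```

View pics/p4.png

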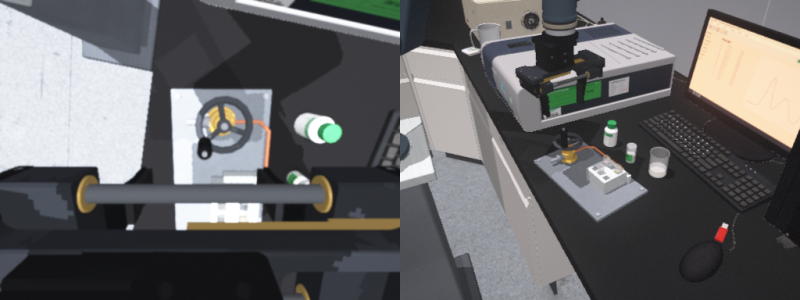

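The wrist view shows the handle top at about (204,154) of the 400×300 picture and the hub at (223,122), with the handle between the finger columns. The scene view shows everything upright.

Run:
```python
from h import *
c=dict(np.load('wrist4.npz')); im=c['color']
m=((im.max(2)<28)).astype(np.uint8); m[:170]=0;m[215:]=0;m[:,:245]=0;m[:,285:]=0
print(im[185:208:2,248:276].max(2)); 
print('handle',w2r(ray(c,[(204/.78125,154/.78125)],.123))*1000,'hub',w2r(ray(c,[(223/.78125,122/.78125)],.074))*1000,'plate corner',w2r(ray(c,[(171/.78125,90/.78125)],.01))*1000)
```

```text
[[209 209 209 206 183 115  46  25  23  24  26  25  26  24  24  25  24  25
   23  23  22  27  51  82 110 138 162 178]
 [209 209 208 204 178 113  45  24  27  27  26  29  30  30  29  30  28  28
   27  24  24  28  46  73  86  90  91  92]
 [210 210 209 199 162  95  39  30  29  30  32  32  33  32  34  34  32  32
   29  28  27  28  41  64  84  92  93  93]
 [208 208 206 191 148  82  39  30  32  34  34  36  39  42  42  40  36  34
   34  32  30  30  36  57  80  87  90  91]
 [207 207 203 184 129  65  36  32  33  38  51  75 102 115 114  99  72  46
   36  32  30  31  39  63  88  99  97  92]
 [206 206 201 180 119  56  33  32  35  54 104 159 186 195 196 187 157 101
   51  35  32  34  57 113 166 185 180 166]
 [206 206 204 189 146  83  42  32  38  70 133 187 209 211 212 208 186 130
   65  36  34  40  81 142 189 205 207 206]
 [206 206 207 204 188 144  82  43  36  56 112 170 198 206 204 197 166 108
   53  36  44  83 141 184 203 207 208 207]
 [207 205 206 206 204 187 151 104  66  44  48  75 103 116 115 102  77  52
   49  67 107 159 193 205 208 208 207 208]
 [206 207 207 207 206 204 200 189 170 135 102  84  74  68  66  73  91 118
  148 173 190 200 204 207 208 208 207 209]
 [205 206 206 206 206 205 205 204 202 199 193 188 186 183 181 183 189 197
  203 205 206 206 207 207 207 208 207 207]
 [204 204 204 205 205 205 204 204 205 205 206 205 205 204 204 202 202 203
  205 206 207 208 207 208 207 207 207 208]]
handle [[-28.43759927  67.82139791]] hub [[-3.30185477 97.82181239]] plate corner [[-80.50508749 139.90486474]]
```

>>> {"fn": "servo_tool", "kwargs": {
  "targets": [
    {"offset": [0.001, 0, 0.01], "dr": [0, 0, 0]},
    {"offset": [0.003, 0, 0.025], "dr": [0, 0, 0]},
    {"offset": [0.003, 0, 0.045], "dr": [0, 0, 0]},
    {"offset": [0.003, 0, 0.065], "dr": [0, 0, 0]},
    {"offset": [0.003, 0, 0.08], "dr": [0, 0, 0]},
    {"offset": [0.003, 0, 0.092], "dr": [0, 0, 0]},
    {"offset": [0.003, 0, 0.098], "dr": [0, 0, 0]},
    {"offset": [0.003, 0, 0.098], "dr": [0, 0, 0]},
    {"offset": [0.003, 0, 0.098], "dr": [0, 0, 0]}
  ]
}}

```text
time_s: 8.78
position: [0.4574, -0.3032, 0.0871]
tcp_rot: [[-0.192, 0.981, -0.0], [0.981, 0.192, 0.0], [0.001, -0.0, -1.0]]
force: [0.3, -1.7, 0.7]
opening: 0.999
grasp_force: 0.0
```

>>> {"fn": "servo_tool", "kwargs": {
  "targets": [
    {"offset": [0, 0, 0], "dr": [0, 0, 0]},
    {"offset": [0, 0, 0], "dr": [0, 0, 0]},
    {"offset": [0, 0, 0], "dr": [0, 0, 0]},
    {"offset": [0, 0, 0], "dr": [0, 0, 0]},
    {"offset": [0, 0, 0], "dr": [0, 0, 0]},
    {"offset": [0, 0, 0], "dr": [0, 0, 0]},
    {"offset": [0, 0, 0], "dr": [0, 0, 0]},
    {"offset": [0, 0, 0], "dr": [0, 0, 0]},
    {"offset": [0, 0, 0], "dr": [0, 0, 0]},
    {"offset": [0, 0, 0], "dr": [0, 0, 0]}
  ],
  "gripper": 1
}}

```text
time_s: 9.62
position: [0.4575, -0.303, 0.0875]
tcp_rot: [[-0.193, 0.981, -0.0], [0.981, 0.193, 0.0], [0.0, -0.0, -1.0]]
force: [0.7, 0.5, 0.7]
opening: 0.326
grasp_force: 0.0
```

```bash
python3 st.py
```

```text
t 9.6167 tcp rig [-28.2265  68.3805] z 87.501081907686 yaw of y rel rig 0.026038220886912766 tilt [-0.0001  0.0001 -1.    ] Frig [0.7842 0.3731 0.6935] open 0.32588907682515356 grip 0.0 q [-45.181   35.7008  99.6169  -0.0008  44.6871 -56.3065]
```

>>> {"fn": "servo_tool", "kwargs": {
  "targets": [
    {"offset": [0, 0, 0], "dr": [0, 0, 0]},
    {"offset": [0, 0, 0], "dr": [0, 0, 0]},
    {"offset": [0, 0, 0], "dr": [0, 0, 0]},
    {"offset": [0, 0, 0], "dr": [0, 0, 0]},
    {"offset": [0, 0, 0], "dr": [0, 0, 0]},
    {"offset": [0, 0, 0], "dr": [0, 0, 0]}
  ]
}}

```text
time_s: 10.12
position: [0.4578, -0.3029, 0.0875]
tcp_rot: [[-0.193, 0.981, 0.0], [0.981, 0.193, 0.0], [-0.0, 0.0, -1.0]]
force: [1.2, 2.0, 0.0]
opening: 0.201
grasp_force: 30.0
```

```bash
python3 st.py
```

```text
t 10.1167 tcp rig [-28.0019  68.3671] z 87.53390610909521 yaw of y rel rig 0.017577611454948433 tilt [ 0.0004  0.     -1.    ] Frig [1.5807 1.761  0.0144] open 0.20059741023579153 grip 29.996309109264985 q [-45.1721  35.7003  99.6085   0.0247  44.677  -56.3072]
```

```bash
cat > arc.py <<'E'
import sys,json,numpy as np
a0,a1,st,r=map(float,sys.argv[1:5]); n=max(1,int(round(abs(a1-a0)/st)))
p=np.deg2rad(np.linspace(a0,a1,n+1)); b=p[0]
print(json.dumps([{"offset":[round(r*(np.sin(q)-np.sin(b)),4),round(r*(np.cos(q)-np.cos(b)),4),0],"dr":[0,0,0]} for q in p[1:]]))
E
python3 arc.py -140 -260 15 .035
```

```text
[{"offset": [0.0077, -0.0049, 0], "dr": [0, 0, 0]}, {"offset": [0.0164, -0.0077, 0], "dr": [0, 0, 0]}, {"offset": [0.0255, -0.0081, 0], "dr": [0, 0, 0]}, {"offset": [0.0345, -0.0061, 0], "dr": [0, 0, 0]}, {"offset": [0.0426, -0.0019, 0], "dr": [0, 0, 0]}, {"offset": [0.0493, 0.0043, 0], "dr": [0, 0, 0]}, {"offset": [0.0542, 0.012, 0], "dr": [0, 0, 0]}, {"offset": [0.057, 0.0207, 0], "dr": [0, 0, 0]}]
```

>>> {"fn": "servo_tool", "kwargs": {
  "targets": [
    {"offset": [0.0077, -0.0049, 0], "dr": [0, 0, 0]},
    {"offset": [0.0164, -0.0077, 0], "dr": [0, 0, 0]},
    {"offset": [0.0255, -0.0081, 0], "dr": [0, 0, 0]},
    {"offset": [0.0255, -0.0081, 0], "dr": [0, 0, 0]},
    {"offset": [0.0255, -0.0081, 0], "dr": [0, 0, 0]}
  ]
}}

```text
time_s: 10.53
position: [0.4445, -0.2777, 0.0876]
tcp_rot: [[-0.193, 0.981, -0.0], [0.981, 0.193, 0.002], [0.002, 0.0, -1.0]]
force: [4.4, 1.9, -1.3]
opening: 0.2
grasp_force: 30.0
```

```bash
python3 st.py
```

```text
t 10.5333 tcp rig [-36.1828  95.7096] z 87.56467714901483 yaw of y rel rig 0.011529294912709468 tilt [-0.0001  0.002  -1.    ] Frig [ 4.6994  1.024  -1.3055] open 0.19970321087713766 grip 30.000966447405517 q [-44.2692  34.4388 103.1371   0.1152  42.5085 -55.4657]
```

>>> {"fn": "servo_tool", "kwargs": {
  "targets": [
    {"offset": [0.009, 0.002, 0], "dr": [0, 0, 0]},
    {"offset": [0.0171, 0.0062, 0], "dr": [0, 0, 0]},
    {"offset": [0.0238, 0.0124, 0], "dr": [0, 0, 0]},
    {"offset": [0.0287, 0.0201, 0], "dr": [0, 0, 0]},
    {"offset": [0.0315, 0.0288, 0], "dr": [0, 0, 0]},
    {"offset": [0.0315, 0.0288, 0], "dr": [0, 0, 0]},
    {"offset": [0.0315, 0.0288, 0], "dr": [0, 0, 0]}
  ]
}}

```text
time_s: 11.12
position: [0.4678, -0.2424, 0.0876]
tcp_rot: [[-0.194, 0.981, 0.001], [0.981, 0.194, -0.0], [-0.0, 0.001, -1.0]]
force: [3.9, -2.9, -3.2]
opening: 0.197
grasp_force: 30.0
```

```bash
python3 st.py
```

```text
t 11.1167 tcp rig [ -6.4837 125.875 ] z 87.59540682616762 yaw of y rel rig 0.06620176637489246 tilt [ 0.0013 -0.0001 -1.    ] Frig [ 3.2471 -3.5753 -3.1899] open 0.19712008417267493 grip 29.99879856593907 q [-39.5744  34.5402 102.8391   0.0603  42.5599 -50.7849]
```

```bash
for a in 100 75 50 25 0 -25 -50 -75; do echo $a; python3 arc.py $a $((a-25)) 12.5 .035; done
```

```text
100
[{"offset": [0.0005, 0.0076, 0], "dr": [0, 0, 0]}, {"offset": [-0.0007, 0.0151, 0], "dr": [0, 0, 0]}]
75
[{"offset": [-0.0028, 0.0071, 0], "dr": [0, 0, 0]}, {"offset": [-0.007, 0.0134, 0], "dr": [0, 0, 0]}]
50
[{"offset": [-0.0055, 0.0053, 0], "dr": [0, 0, 0]}, {"offset": [-0.012, 0.0092, 0], "dr": [0, 0, 0]}]
25
[{"offset": [-0.0072, 0.0024, 0], "dr": [0, 0, 0]}, {"offset": [-0.0148, 0.0033, 0], "dr": [0, 0, 0]}]
0
[{"offset": [-0.0076, -0.0008, 0], "dr": [0, 0, 0]}, {"offset": [-0.0148, -0.0033, 0], "dr": [0, 0, 0]}]
-25
[{"offset": [-0.0065, -0.004, 0], "dr": [0, 0, 0]}, {"offset": [-0.012, -0.0092, 0], "dr": [0, 0, 0]}]
-50
[{"offset": [-0.0042, -0.0063, 0], "dr": [0, 0, 0]}, {"offset": [-0.007, -0.0134, 0], "dr": [0, 0, 0]}]
-75
[{"offset": [-0.0012, -0.0075, 0], "dr": [0, 0, 0]}, {"offset": [-0.0007, -0.0151, 0], "dr": [0, 0, 0]}]
```

>>> {"fn": "servo_tool", "kwargs": {
  "targets": [
    {"offset": [0.0005, 0.0076, 0], "dr": [0, 0, 0]},
    {"offset": [-0.0007, 0.0151, 0], "dr": [0, 0, 0]},
    {"offset": [-0.0007, 0.0151, 0], "dr": [0, 0, 0]},
    {"offset": [-0.0007, 0.0151, 0], "dr": [0, 0, 0]}
  ]
}}

```text
time_s: 11.45
position: [0.4813, -0.2404, 0.0876]
tcp_rot: [[-0.193, 0.981, -0.001], [0.981, 0.193, 0.001], [0.001, -0.001, -1.0]]
force: [-0.1, -2.7, -1.6]
opening: 0.201
grasp_force: 30.0
```

>>> {"fn": "servo_tool", "kwargs": {
  "targets": [
    {"offset": [-0.0028, 0.0071, 0], "dr": [0, 0, 0]},
    {"offset": [-0.007, 0.0134, 0], "dr": [0, 0, 0]},
    {"offset": [-0.007, 0.0134, 0], "dr": [0, 0, 0]},
    {"offset": [-0.007, 0.0134, 0], "dr": [0, 0, 0]}
  ]
}}

```text
time_s: 11.78
position: [0.4961, -0.2446, 0.0875]
tcp_rot: [[-0.193, 0.981, -0.001], [0.981, 0.193, 0.001], [0.001, -0.0, -1.0]]
force: [-0.9, -0.5, -0.2]
opening: 0.196
grasp_force: 30.0
```

>>> {"fn": "servo_tool", "kwargs": {
  "targets": [
    {"offset": [-0.0055, 0.0053, 0], "dr": [0, 0, 0]},
    {"offset": [-0.012, 0.0092, 0], "dr": [0, 0, 0]},
    {"offset": [-0.012, 0.0092, 0], "dr": [0, 0, 0]},
    {"offset": [-0.012, 0.0092, 0], "dr": [0, 0, 0]}
  ]
}}

```text
time_s: 12.12
position: [0.5084, -0.2556, 0.0875]
tcp_rot: [[-0.193, 0.981, 0.001], [0.981, 0.193, -0.001], [-0.001, 0.001, -1.0]]
force: [1.1, 1.1, 1.5]
opening: 0.197
grasp_force: 30.0
```

>>> {"fn": "servo_tool", "kwargs": {
  "targets": [
    {"offset": [-0.0072, 0.0024, 0], "dr": [0, 0, 0]},
    {"offset": [-0.0148, 0.0033, 0], "dr": [0, 0, 0]},
    {"offset": [-0.0148, 0.0033, 0], "dr": [0, 0, 0]},
    {"offset": [-0.0148, 0.0033, 0], "dr": [0, 0, 0]}
  ]
}}

```text
time_s: 12.45
position: [0.5139, -0.269, 0.0875]
tcp_rot: [[-0.192, 0.981, 0.0], [0.981, 0.192, 0.001], [0.001, 0.0, -1.0]]
force: [0.0, 4.2, 3.4]
opening: 0.201
grasp_force: 30.0
```

>>> {"fn": "servo_tool", "kwargs": {
  "targets": [
    {"offset": [-0.0076, -0.0008, 0], "dr": [0, 0, 0]},
    {"offset": [-0.0148, -0.0033, 0], "dr": [0, 0, 0]},
    {"offset": [-0.0148, -0.0033, 0], "dr": [0, 0, 0]},
    {"offset": [-0.0148, -0.0033, 0], "dr": [0, 0, 0]}
  ]
}}

```text
time_s: 12.78
position: [0.5146, -0.2744, 0.0873]
tcp_rot: [[-0.187, 0.982, 0.001], [0.982, 0.187, 0.018], [0.017, 0.004, -1.0]]
force: [9.3, 26.2, 8.2]
opening: 0.198
grasp_force: 30.0
```

```bash
python3 st.py
python3 - <<'E'
from h import *
from scipy.optimize import least_squares
P=np.array([[.4578,-.3029],[.4445,-.2777],[.4678,-.2424],[.4813,-.2404],[.4961,-.2446],[.5084,-.2556],[.5139,-.269],[.5146,-.2744]])
p=w2r(P)*1000
s=least_squares(lambda c:np.linalg.norm(p[:-1]-c,axis=1)-35,[0,90]);c=s.x;print(c,s.fun)
d=p-c;print(np.rad2deg(np.arctan2(d[:,1],d[:,0])))
E
```

```text
t 12.7833 tcp rig [33.2331 85.3911] z 87.28292508024457 yaw of y rel rig -0.3090104530089674 tilt [ 0.0012  0.0175 -0.9998] Frig [14.1733 23.9283  8.2441] open 0.19764351872026212 grip 30.0025070970878 q [-39.4816  37.7122  94.2274   1.0892  48.6516 -50.9985]
[-1.39752637 91.23144733] [ 0.02707118  0.04291007 -0.01985853  0.02559193 -0.01498628  0.04761208
  0.01974627]
[-139.31005434  172.70005485   98.38132816   75.89830089   50.51039644
   23.25403023   -0.60716439   -9.50627207]
```

The stop is found: 26 N, handle at −9.7° about the fitted centre, with circle residuals under 0.05 mm and 230° turned from the start. Next is the two turns back.

```bash
python3 arc.py -25 335 20 .035; python3 arc.py -25 -10 15 .035
```

```text
[{"offset": [0.0117, 0.0031, 0], "dr": [0, 0, 0]}, {"offset": [0.0239, 0.0021, 0], "dr": [0, 0, 0]}, {"offset": [0.0349, -0.0031, 0], "dr": [0, 0, 0]}, {"offset": [0.0435, -0.0116, 0], "dr": [0, 0, 0]}, {"offset": [0.0486, -0.0227, 0], "dr": [0, 0, 0]}, {"offset": [0.0497, -0.0348, 0], "dr": [0, 0, 0]}, {"offset": [0.0465, -0.0465, 0], "dr": [0, 0, 0]}, {"offset": [0.0395, -0.0565, 0], "dr": [0, 0, 0]}, {"offset": [0.0296, -0.0634, 0], "dr": [0, 0, 0]}, {"offset": [0.0178, -0.0666, 0], "dr": [0, 0, 0]}, {"offset": [0.0057, -0.0655, 0], "dr": [0, 0, 0]}, {"offset": [-0.0053, -0.0604, 0], "dr": [0, 0, 0]}, {"offset": [-0.0139, -0.0518, 0], "dr": [0, 0, 0]}, {"offset": [-0.019, -0.0408, 0], "dr": [0, 0, 0]}, {"offset": [-0.0201, -0.0287, 0], "dr": [0, 0, 0]}, {"offset": [-0.0169, -0.0169, 0], "dr": [0, 0, 0]}, {"offset": [-0.01, -0.007, 0], "dr": [0, 0, 0]}, {"offset": [0.0, 0.0, 0], "dr": [0, 0, 0]}]
[{"offset": [0.0087, 0.0027, 0], "dr": [0, 0, 0]}]
```

>>> {"fn": "servo_tool", "kwargs": {
  "targets": [
    {"offset": [0, 0, 0], "dr": [0, 0, 0]},
    {"offset": [0.0044, 0.0017, 0], "dr": [0, 0, 0]},
    {"offset": [0.0087, 0.0027, 0], "dr": [0, 0, 0]},
    {"offset": [0.0087, 0.0027, 0], "dr": [0, 0, 0]},
    {"offset": [0.0087, 0.0027, 0], "dr": [0, 0, 0]}
  ]
}}

```text
time_s: 13.2
position: [0.5148, -0.2738, 0.0874]
tcp_rot: [[-0.192, 0.981, 0.001], [0.981, 0.192, 0.003], [0.002, 0.001, -1.0]]
force: [1.4, 8.0, 3.0]
opening: 0.194
grasp_force: 30.0
```

```bash
python3 st.py; python3 arc.py -10 350 20 .035
```

```text
t 13.2 tcp rig [33.5834 85.9932] z 87.43738555622278 yaw of y rel rig -0.031250475494941 tilt [ 0.0007  0.0026 -1.    ] Frig [2.8743 7.5539 3.0049] open 0.19357213079346036 grip 30.003822015132755 q [-39.0555  37.5752  94.5401   0.1919  47.949  -50.2529]
[{"offset": [0.0122, 0.0, 0], "dr": [0, 0, 0]}, {"offset": [0.0236, -0.0042, 0], "dr": [0, 0, 0]}, {"offset": [0.0329, -0.012, 0], "dr": [0, 0, 0]}, {"offset": [0.039, -0.0225, 0], "dr": [0, 0, 0]}, {"offset": [0.0411, -0.0345, 0], "dr": [0, 0, 0]}, {"offset": [0.039, -0.0464, 0], "dr": [0, 0, 0]}, {"offset": [0.0329, -0.057, 0], "dr": [0, 0, 0]}, {"offset": [0.0236, -0.0648, 0], "dr": [0, 0, 0]}, {"offset": [0.0122, -0.0689, 0], "dr": [0, 0, 0]}, {"offset": [-0.0, -0.0689, 0], "dr": [0, 0, 0]}, {"offset": [-0.0114, -0.0648, 0], "dr": [0, 0, 0]}, {"offset": [-0.0207, -0.057, 0], "dr": [0, 0, 0]}, {"offset": [-0.0268, -0.0464, 0], "dr": [0, 0, 0]}, {"offset": [-0.0289, -0.0345, 0], "dr": [0, 0, 0]}, {"offset": [-0.0268, -0.0225, 0], "dr": [0, 0, 0]}, {"offset": [-0.0207, -0.012, 0], "dr": [0, 0, 0]}, {"offset": [-0.0114, -0.0042, 0], "dr": [0, 0, 0]}, {"offset": [-0.0, 0.0, 0], "dr": [0, 0, 0]}]
```

>>> {"fn": "servo_tool", "kwargs": {
  "targets": [
    {"offset": [0.0122, 0.0, 0], "dr": [0, 0, 0]},
    {"offset": [0.0236, -0.0042, 0], "dr": [0, 0, 0]},
    {"offset": [0.0329, -0.012, 0], "dr": [0, 0, 0]},
    {"offset": [0.039, -0.0225, 0], "dr": [0, 0, 0]},
    {"offset": [0.0411, -0.0345, 0], "dr": [0, 0, 0]},
    {"offset": [0.039, -0.0464, 0], "dr": [0, 0, 0]},
    {"offset": [0.0329, -0.057, 0], "dr": [0, 0, 0]},
    {"offset": [0.0236, -0.0648, 0], "dr": [0, 0, 0]},
    {"offset": [0.0122, -0.0689, 0], "dr": [0, 0, 0]},
    {"offset": [0.0, -0.0689, 0], "dr": [0, 0, 0]},
    {"offset": [-0.0114, -0.0648, 0], "dr": [0, 0, 0]},
    {"offset": [-0.0207, -0.057, 0], "dr": [0, 0, 0]},
    {"offset": [-0.0268, -0.0464, 0], "dr": [0, 0, 0]},
    {"offset": [-0.0289, -0.0345, 0], "dr": [0, 0, 0]},
    {"offset": [-0.0268, -0.0225, 0], "dr": [0, 0, 0]},
    {"offset": [-0.0207, -0.012, 0], "dr": [0, 0, 0]},
    {"offset": [-0.0114, -0.0042, 0], "dr": [0, 0, 0]},
    {"offset": [0.0, 0.0, 0], "dr": [0, 0, 0]},
    {"offset": [0.0, 0.0, 0], "dr": [0, 0, 0]}
  ]
}}

```text
time_s: 14.78
position: [0.5148, -0.2733, 0.0875]
tcp_rot: [[-0.194, 0.981, 0.001], [0.981, 0.194, 0.0], [0.0, 0.001, -1.0]]
force: [1.4, 1.0, -1.9]
opening: 0.198
grasp_force: 30.0
```

```bash
python3 st.py
```

```text
t 14.7833 tcp rig [33.6646 86.4188] z 87.54174337564561 yaw of y rel rig 0.08289474386526227 tilt [ 0.0007  0.0005 -1.    ] Frig [ 1.6094  0.7032 -1.9199] open 0.1984245616268487 grip 29.992012905422598 q [-38.9703  37.5375  94.613    0.0617  47.8366 -50.1946]
```

One turn done cleanly; now the second.

>>> {"fn": "servo_tool", "kwargs": {
  "targets": [
    {"offset": [0.0122, 0.0, 0], "dr": [0, 0, 0]},
    {"offset": [0.0236, -0.0042, 0], "dr": [0, 0, 0]},
    {"offset": [0.0329, -0.012, 0], "dr": [0, 0, 0]},
    {"offset": [0.039, -0.0225, 0], "dr": [0, 0, 0]},
    {"offset": [0.0411, -0.0345, 0], "dr": [0, 0, 0]},
    {"offset": [0.039, -0.0464, 0], "dr": [0, 0, 0]},
    {"offset": [0.0329, -0.057, 0], "dr": [0, 0, 0]},
    {"offset": [0.0236, -0.0648, 0], "dr": [0, 0, 0]},
    {"offset": [0.0122, -0.0689, 0], "dr": [0, 0, 0]},
    {"offset": [0.0, -0.0689, 0], "dr": [0, 0, 0]},
    {"offset": [-0.0114, -0.0648, 0], "dr": [0, 0, 0]},
    {"offset": [-0.0207, -0.057, 0], "dr": [0, 0, 0]},
    {"offset": [-0.0268, -0.0464, 0], "dr": [0, 0, 0]},
    {"offset": [-0.0289, -0.0345, 0], "dr": [0, 0, 0]},
    {"offset": [-0.0268, -0.0225, 0], "dr": [0, 0, 0]},
    {"offset": [-0.0207, -0.012, 0], "dr": [0, 0, 0]},
    {"offset": [-0.0114, -0.0042, 0], "dr": [0, 0, 0]},
    {"offset": [0.0, 0.0, 0], "dr": [0, 0, 0]},
    {"offset": [0.0, 0.0, 0], "dr": [0, 0, 0]},
    {"offset": [0.0, 0.0, 0], "dr": [0, 0, 0]}
  ]
}}

```text
time_s: 16.45
position: [0.5147, -0.2733, 0.0875]
tcp_rot: [[-0.193, 0.981, 0.001], [0.981, 0.193, 0.002], [0.002, 0.001, -1.0]]
force: [3.7, 4.3, -2.4]
opening: 0.203
grasp_force: 30.0
```

>>> {"fn": "servo_tool", "kwargs": {
  "targets": [
    {"offset": [0.0, 0.0, 0], "dr": [0, 0, 0]},
    {"offset": [0.0, 0.0, 0], "dr": [0, 0, 0]},
    {"offset": [0.0, 0.0, 0], "dr": [0, 0, 0]},
    {"offset": [0.0, 0.0, 0], "dr": [0, 0, 0]},
    {"offset": [0.0, 0.0, 0], "dr": [0, 0, 0]},
    {"offset": [0.0, 0.0, 0], "dr": [0, 0, 0]}
  ]
}}

```text
time_s: 16.95
position: [0.5148, -0.2737, 0.0875]
tcp_rot: [[-0.192, 0.981, 0.001], [0.981, 0.192, 0.003], [0.002, 0.002, -1.0]]
force: [4.9, 4.3, -1.7]
opening: 0.193
grasp_force: 30.0
```

```bash
python3 st.py
python3 - <<'E'
from rig import viewer
import cv2,numpy as np
o=[]
for n,(a,b,x,y) in dict(scene=(140,300,170,383),wrist=(0,384,0,512)).items():
    c=viewer.capture(n); np.savez(n+'5.npz',**c); o.append(cv2.resize(c['color'][a:b,x:y,::-1],(400,300),interpolation=cv2.INTER_CUBIC))
cv2.imwrite('pics/p5.png',np.hstack(o))
E
```

```text
t 16.95 tcp rig [33.5447 86.0491] z 87.52506045167125 yaw of y rel rig -0.05873112523400736 tilt [ 0.0013  0.0026 -1.    ] Frig [ 5.6544  3.2484 -1.6937] open 0.19308560467804833 grip 29.99480075784959 q [-39.0656  37.5555  94.5696   0.219   47.9145 -50.2539]
```

View pics/p5.png

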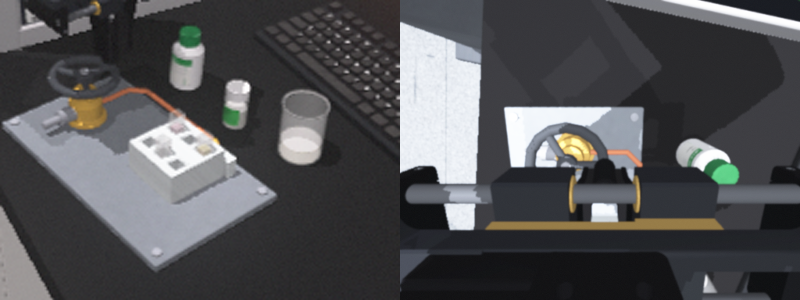

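The handle is back at the stop angle (−8.5°) after 720°, and still gripped. In the scene view the carrier sits in the fence corner and the bottle, vial and beaker are upright in place. One last enlarged check of the carrier.

Run:
```python
import cv2,numpy as np
c=np.load('scene5.npz')['color'][190:255,225:312,::-1]
cv2.imwrite('pics/p6.png',cv2.resize(c,None,fx=9,fy=9,interpolation=cv2.INTER_CUBIC))
```

```text
(no output)
```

View pics/p6.png

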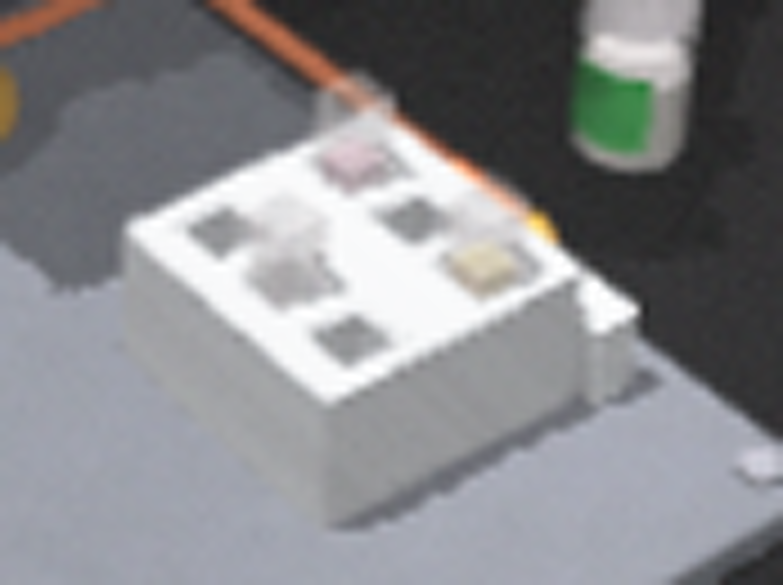

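The carrier's top corners are at (127,228), (330,403) and (577,278), its bottom corner is at (328,525), and the far fence butts directly against its right face at (585,290).

Run:
```python
from h import *
np.set_printoptions(precision=1,suppress=True)
c=dict(np.load('scene5.npz')); f=lambda p:np.array(p)/9+[225,190]-.45
print(w2r(ray(c,f([(127,228),(330,403),(577,278)]),.046))*1000, w2r(ray(c,f([(328,525),(125,345)]),.01))*1000)
print('fence end', w2r(ray(c,f([(605,330),(638,312)]),.032))*1000,'plate -x-y corner',w2r(ray(c,np.array([(157,267)])*213/400+[170,140],.01))*1000)
```

```text
[[-16.   -6.9]
 [-17.8 -77.1]
 [ 49.2 -78.7]] [[-15.8 -75.7]
 [-14.2  -3.9]]
fence end [[ 54.2 -83.4]
 [ 63.9 -83.4]] plate -x-y corner [[ -81.2 -134. ]]
```

Run:
```python
from rig import ticket
print(ticket.hand_in())
```

```text
the job is handed in; nothing more can be done
None
```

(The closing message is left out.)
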